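# Walk a stuck vise jaw open with a soft mallet

## Task

The wide aluminium moving jaw of the blue drill-press vise is gummed up. With the orange soft mallet, not the steel hammer, tap it lightly away from the fixed jaw at its left and right ends in turn, never letting it cock more than about 10 degrees, until it sits square over the yellow band. Touch the jaw with nothing but the mallet, leave the hammer alone, and finish with the mallet standing on its head on the bench.

Things in the scene. Friction and masses are not known exactly. Their poses are not given: they have to be found in the camera images.
- mallet: Soft mallet standing on its head, handle up. Orange head 90 x 44 x 44 mm with white striking faces at x = +45 and -45 mm; square pale wood handle 26 x 26 mm from z = 44 to 139 mm (grip at about z = 105 mm). Origin: centre of the head's underside; z up along the handle, x along the head through both faces. 0.35 kg.
- hammer: Look-alike hammer of the same shape, size and frame as the mallet, but with a dark steel head and a black handle: a bystander, not to be used or moved.
- jaw: Moving jaw, aluminium bar 24 (x) x 190 (y) x 34 (z) mm. Origin at mid-bar, 4 mm under it, 35 mm above the bench; bar at z = 4 to 38 mm. x = opening direction. Tap its -x face (x = -12 mm) at y = +70 or -70 mm towards +x. Stiff greasy drag, 5 to 10 N at 0.1 m/s, more if faster; stays where left. Pushed at one end it cocks: that end goes forward, the other creeps a few mm.
- mark (a point): Centre of the 24 mm yellow band across the fixed vise's bed top, 35 mm above the bench. x = opening direction, z up. The jaw's origin starts 57 to 65 mm short of it. In this frame: bed 80 mm wide, x = -145 to 95; fixed jaw 60 wide, x = -117 to -83, top 80 above bench (no mallet fits behind the moving jaw's middle); end bracket 60 wide, x = 65 to 95, top 70; screw beyond.
Not all that is in view belongs to the job. What is shaped like the mallet but green or purple is not meant.

How it is judged (in metres and radians):
On the way, in this order (a step that is already met when the one before it is completed fails the run):
1. the mallet is lifted off the bench (height (world z) of mallet above 0.02 m), for 0.2 s.
2. the jaw is a third of its way along, within 45 mm of the band (x of jaw in the frame of mark above -0.045 m), for 0.1 s.
At the end, for the whole second after the job is handed in: The jaw's centre is within 12 mm of the yellow band's centre along the vise, square to the vise within 10 degrees, and the mallet stands still, upright on its head on the bench, released (x of jaw in the frame of mark between -0.012 and 0.012 m and angle between the x axis of jaw and the x axis of mark, either way round below 0.175 rad and angle between mallet's own z axis and vertical below 0.17 rad and height (world z) of mallet below 0.01 m and linear speed of mallet below 0.02 m/s); the robot touches nothing.
It fails at once if the jaw is cocked more than 11.5 degrees (angle between the x axis of jaw and the x axis of mark, either way round above 0.2 rad).
It fails at once if the mallet strikes the jaw with more than 40 N (contact force between mallet and jaw above 40 N).
It fails at once if the robot itself touches the jaw (contact force between any of the fingers, the arm and jaw above 2 N).
It fails at once if the hammer touches the jaw (contact force between hammer and jaw above 0.5 N).
It fails at once if the hammer is moved more than 20 mm (distance of hammer from where it was at the start of the episode above 0.02 m).
It also fails if it takes over 67 s, if anything falls off the work surface, if the arm or the gripper's body presses on something with over 40 N, if the wrist force passes 120 N, or if a joint passes its speed limit or range.

## Robot

A 6-joint arm with a two-finger parallel gripper is mounted at the origin on the work surface. World frame = base frame: x ahead of the robot, y to its left, z up, the work surface at z = 0. Lengths are in mm, angles in rad, forces in N, time in s.
With the tool pointing down it reaches from about 300 to 875 mm from the base axis. Payload 6.4 kg.
Tool frame: the origin (TCP) lies where the fingers leave the gripper's body, on its centre line; the fingertips stand 64 mm ahead of it and the grasp point (between the pads) lies 45 mm ahead of it; z points along the fingers, y is the direction in which the jaws open and shut (so a half turn about z gives the same grasp; the last joint's range is limited). The gripper opens to 88 mm and grips with 3 to 60 N. Pads are 18 mm wide; open, the fingers measure 123 mm over their backs; the gripper's body (75 mm by 187 mm) begins 45 mm behind the grasp point.
Start: joints at [-1.379, 0.181, 1.607, -0, 1.354, -0.206], TCP at [222.767, -530.11, 302.714] pointing down, gripper open.
Joint ranges: [-2.99, 2.99], [-0.89, 2.07], [0.3, 2.58], [-1.14, 4.28], [0, 2.63], [-3.12, 3.12]. Speed limits (rad/s): [2.57, 2.57, 3.01, 3.14, 3.14, 3.14].

## Interface

Orientations are given as a unit quaternion [w, x, y, z].
In Python, from station import * gives the robot as it stands.
- The arm moves only by the tool move_arm, never from a script. Its argument "targets" is one flat list of numbers, 6 for each row, row after row: the shift along the tool's x, y, z in m, then the turn, a rotation vector about the tool's x, y, z in degrees. A call has exactly 5 rows; each row shifts and turns the pose as measured when the row begins, along the tool's axes as they then stand; what a row does not reach is not made up. A row lasts 1/10 s, in which the tool goes at most 50 mm and 8.59 degrees, less where a joint would pass 70% of its speed; a pose out of reach is approached as far as the arm can. A call with a gripper value outside its range is refused whole. "jaw" is the opening, from 0 (shut) to 1 (fully open), set as the call begins (left out, the last holds). The fingers move at their own pace and stop on an object; "force" is the grip in N (left out, the last holds). Time passes only in rows, so rows that do not move let the fingers close, or fill a call up. It gives the time, the measured TCP pose, the force and the opening at its end, in the units of the state.
- state(): the state, without advancing time (a new reading comes with each control period).
- capture(name): name is "scene" or "top" or "wrist"; returns a dict with "frame" (400x640x3 uint8, red, green, blue), "z_map" (400x640 float32, mm along the optical axis (not along the pixel's ray), 0 where there is no reading), "fx", "fy", "cx", "cy" (pixels), "k1" (the pictures are not rectified: a ray, as slopes to the right and down, at radius r is drawn at 1 + k1 r^2 times it, then the intrinsics apply), "camera_from_world" (4x4, takes a point from world to camera coordinates). Camera axes: x right, y up, looking along -z (the intrinsics and any distortion apply to the point x, -y, -z); pixel columns grow to the right and rows downward; lengths in mm; the calibration is good to about 2 mm. A picture is of the moment at which its call begins.
- close_job(): hands the job in, once; it reports no verdict.
The state is a dict: "time_s": time; "q": joint angles; "joint_vel": joint speeds; "tau": joint torques, N m; "ee_pos": TCP position; "tool_rot": TCP orientation; "contact_force": force on the tool from outside, world axes, zero at the start; "torque": the same for the moment, N m; "gripper_width": finger opening in mm.
Only numpy, scipy, OpenCV 4.12 (cv2) and the standard library are available. Lean on these libraries where they do the work, as an engineer would, in place of code of your own. Each camera call takes 0.05 s, during which the arm holds its last target.

## Working session

There is one attempt and no reset: what is moved stays moved. The work goes in short steps, Python scripts to look and compute and a tool call to move; the robot and the scene stay as the last step left them, time stands still between calls to the robot, and variables do not carry over. Pictures are saved under pics/ and viewed, and the job is handed in when it is done.

Besides the shell and the picture viewer there is one more tool, called as a command line: name --argument value ..., lists and objects as JSON in quotes. move_arm: Moves the arm, as the interface text tells. Its arguments: {"type":"object","properties":{"targets":{"type":"array","items":{"type":"number"}},"jaw":{"type":"number"},"force":{"type":"number"}},"required":["targets"]}

```bash
ls; mkdir -p pics; cat > h.py <<'E'
import numpy as np, cv2
from station import *
def save(c,n): cv2.imwrite('pics/'+n+'.png',cv2.cvtColor(c['frame'],cv2.COLOR_RGB2BGR))
def uv2world(c,u,v,z=None,h=None):
    # z: depth mm ; h: world plane height
    u=np.asarray(u,float);v=np.asarray(v,float)
    xd=(u-c['cx'])/c['fx'];yd=(v-c['cy'])/c['fy']
    x,y=xd.copy(),yd.copy()
    for _ in range(20):
        r2=x*x+y*y; x=xd/(1+c['k1']*r2); y=yd/(1+c['k1']*r2)
    T=np.linalg.inv(c['camera_from_world'])
    d=np.stack([x,-y,-np.ones_like(x)],-1)@T[:3,:3].T
    o=T[:3,3]
    if h is not None: s=(h-o[2])/d[...,2]
    else: s=np.asarray(z,float)
    return o+d*np.asarray(s)[...,None]
def world2uv(c,p):
    q=c['camera_from_world']@np.r_[p,1]; x,y=q[0]/-q[2],-q[1]/-q[2]; k=1+c['k1']*(x*x+y*y)
    return c['cx']+c['fx']*x*k,c['cy']+c['fy']*y*k
def cloud(c):
    v,u=np.mgrid[:400,:640]
    return uv2world(c,u,v,z=c['z_map'])
E
python3 - <<'E'
from h import *
s=state();print(s)
for n in('scene','top','wrist'):
    c=capture(n);save(c,n+'0');np.savez('c_'+n+'.npz',**c)
    print(n,np.linalg.inv(c['camera_from_world'])[:3].round(2).tolist(),c['fx'],c['k1'])
E
```

```text
pics
{'time_s': 0.0, 'q': array([-1.37932771e+00,  1.81530502e-01,  1.60798895e+00, -1.94620957e-05,
        1.35380947e+00, -2.06304834e-01]), 'joint_vel': array([ 0.00063707, -0.00013971,  0.00139079, -0.00057243, -0.00105629,
        0.00149023]), 'tau': array([ 5.06706456e-04, -4.33865082e+01, -3.41850615e+01,  7.03634229e-02,
        3.85782158e-02, -1.45465283e-04]), 'ee_pos': array([ 222.66236652, -529.67751506,  301.82518259]), 'tool_rot': array([-8.68180739e-04,  9.80286359e-01,  1.97580112e-01, -3.06092255e-06]), 'contact_force': array([ 0.43230337, -0.52384449, -0.35591325]), 'torque': array([ 0.0016959 ,  0.0082848 , -0.04037083]), 'gripper_width': 88.37725487142593}
scene [[0.89, -0.31, 0.34, 904.31], [0.46, 0.62, -0.63, -809.74], [-0.02, 0.72, 0.69, 903.22]] 430.51374986011496 -0.02083090680204732
top [[-0.02, 0.98, -0.19, 229.97], [-1.0, -0.02, 0.01, -37.54], [0.01, 0.2, 0.98, 1464.46]] 480.70605424046755 -0.022668390109614543
wrist [[0.39, 0.89, 0.25, 285.86], [-0.92, 0.37, 0.1, -503.47], [-0.0, -0.27, 0.96, 385.04]] 315.0232084054438 -0.024896925251133194
```

View pics/scene0.png

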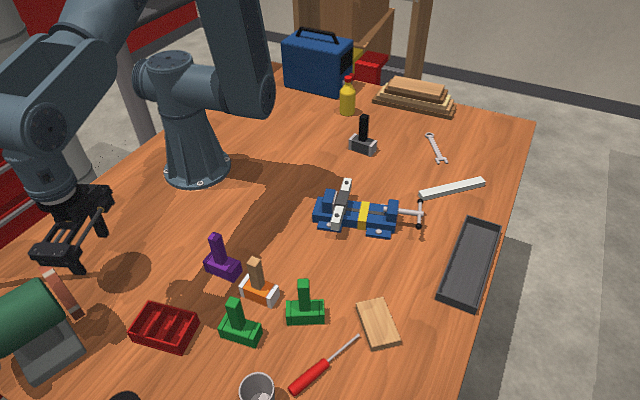

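View pics/top0.png

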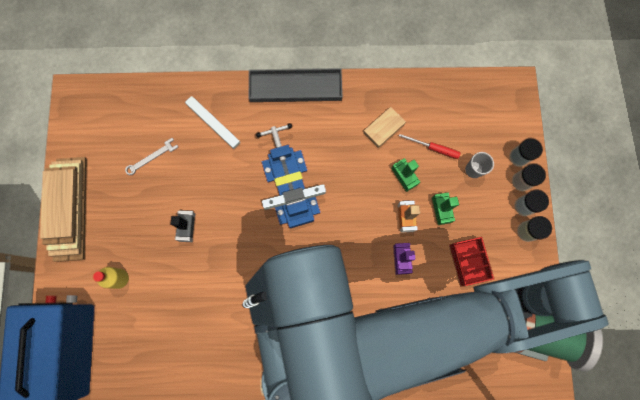

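View pics/wrist0.png

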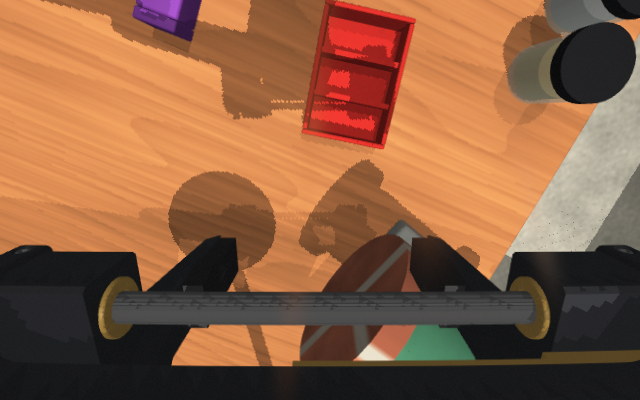

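```bash
python3 - <<'E'
from h import *
c=dict(np.load('c_top.npz'));f=c['frame'][:,:,::-1]
a=cv2.resize(f[120:240,250:370],None,fx=5,fy=5,interpolation=cv2.INTER_CUBIC);cv2.imwrite('pics/vt.png',a)
a=cv2.resize(f[150:290,370:510],None,fx=4,fy=4,interpolation=cv2.INTER_CUBIC);cv2.imwrite('pics/mt.png',a)
s=dict(np.load('c_scene.npz'));f=s['frame'][:,:,::-1]
a=cv2.resize(f[160:260,300:440],None,fx=5,fy=5,interpolation=cv2.INTER_CUBIC);cv2.imwrite('pics/vs.png',a)
hsv=cv2.cvtColor(c['frame'],cv2.COLOR_RGB2HSV)
P=cloud(c)
# heights along the scene: print cloud of bar (bright, low sat)
for name,c2,(r0,r1,q0,q1) in(('top',c,(120,240,250,370)),('scene',s,(160,260,300,440))):
    P=cloud(c2);h=cv2.cvtColor(c2['frame'],cv2.COLOR_RGB2HSV)
    reg=np.zeros((400,640),bool);reg[r0:r1,q0:q1]=1
    ye=reg&(abs(h[...,0].astype(int)-28)<6)&(h[...,1]>150)&(h[...,2]>120)
    w=reg&(h[...,1]<60)&(h[...,2]>130)&(P[...,2]>62)&(P[...,2]<84)
    for m,n in((ye,'yellow'),(w,'bar')):
        p=P[m];print(name,n,len(p),np.median(p,0).round(1))
        if len(p)>5:
            rect=cv2.minAreaRect(p[:,:2].astype(np.float32));print(rect, np.percentile(p[:,2],[5,50,95]))
E
```

```text
top yellow 2 [597.6  23.3  21.2]
top bar 483 [535.7  41.6  73. ]
((631.3648681640625, 19.509414672851562), (248.54428100585938, 188.11997985839844), 6.332598686218262) [63.03885553 73.03983987 78.85674022]
scene yellow 154 [594.3  23.2  35.8]
((593.5980224609375, 25.861038208007812), (22.527408599853516, 83.995361328125), 15.013948440551758) [32.76866114 35.83342108 38.46884565]
scene bar 292 [541.8   3.9  72.3]
((625.7694091796875, 7.2479705810546875), (186.53843688964844, 253.33062744140625), 89.0209732055664) [62.71236918 72.27033    75.71283949]
```

View pics/vt.png

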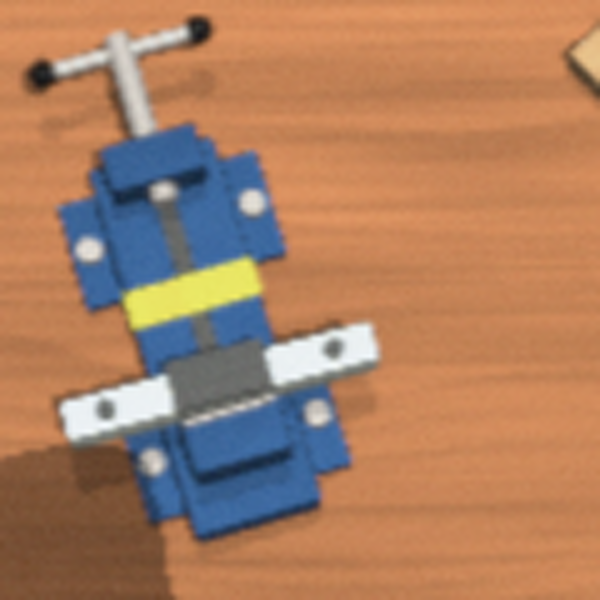

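View pics/mt.png

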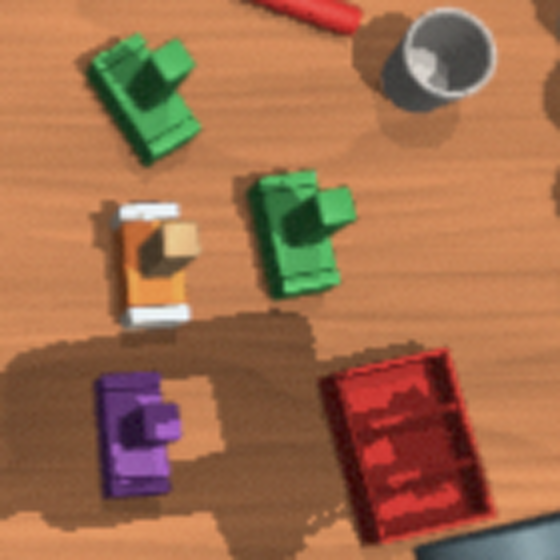

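View pics/vs.png

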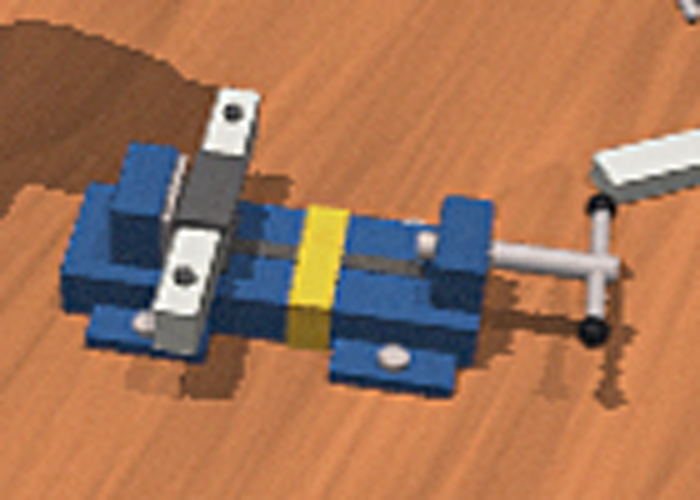

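```bash
cat > m.py <<'E'
from h import *
def comp(m,pick=None):
    n,l,st,ce=cv2.connectedComponentsWithStats(m.astype(np.uint8));
    i=1+np.argmax(st[1:,4]);return l==i
def rectw(c,m,h):
    cs,_=cv2.findContours(m.astype(np.uint8),cv2.RETR_EXTERNAL,cv2.CHAIN_APPROX_NONE)
    p=max(cs,key=cv2.contourArea)[:,0]
    w=uv2world(c,p[:,0],p[:,1],h=h)[:,:2]
    b=cv2.minAreaRect(w.astype(np.float32));pts=cv2.boxPoints(b)
    e=pts[1]-pts[0],pts[2]-pts[1];e=max(e,key=np.linalg.norm)
    a=np.degrees(np.arctan2(e[1],e[0]))%180
    return np.round(b[0],1),np.round(b[1],1),round(a,2)
def reg(r0,r1,q0,q1):
    m=np.zeros((400,640),bool);m[r0:r1,q0:q1]=1;return m
def yellow(c,R):
    h=cv2.cvtColor(c['frame'],cv2.COLOR_RGB2HSV).astype(int)
    return comp(R&(h[...,0]>22)&(h[...,0]<36)&(h[...,1]>100)&(h[...,2]>150))
def barends(c,R,thr=190):
    "top faces of both bar ends -> world pts"
    h=cv2.cvtColor(c['frame'],cv2.COLOR_RGB2HSV).astype(int)
    m=(R&(h[...,1]<50)&(h[...,2]>thr)).astype(np.uint8)
    n,l,st,ce=cv2.connectedComponentsWithStats(m)
    out=[]
    for i in 1+np.argsort(-st[1:,4])[:2]:
        out.append((st[i,4],)+rectw(c,l==i,73))
    return out
E
python3 - <<'E'
from m import *
for n,R,Rm in(('top',reg(120,240,250,335),reg(190,240,390,425)),('scene',reg(160,260,300,400),reg(245,310,235,285))):
    c=dict(np.load(f'c_{n}.npz'))
    print(n,rectw(c,yellow(c,R),35))
    for t in (150,180,200):
        for b in barends(c,R,t):print(t,b)
    h=cv2.cvtColor(c['frame'],cv2.COLOR_RGB2HSV).astype(int)
    P=cloud(c)
    m=comp(Rm&(P[...,2]>130)&(P[...,2]<150));p=P[m];print('handle',m.sum(),rectw(c,m,139),np.median(p,0).round(1))
    m=comp(Rm&(P[...,2]>37)&(P[...,2]<50)&((h[...,1]<60)|(h[...,1]>170)));p=P[m];print('head',m.sum(),rectw(c,m,44),np.median(p,0).round(1))
    m=Rm&(h[...,1]<60)&(h[...,2]>150)
    k,l,st,ce=cv2.connectedComponentsWithStats(m.astype(np.uint8))
    for i in range(1,k):
        if st[i,4]>8:print('white',st[i],rectw(c,l==i,44))
E
```

```text
top (array([595. ,  25.1]), array([24.9, 82.5]), np.float32(107.83))
150 (np.int32(177), array([516.1,  67.7]), array([24.9, 66.4]), np.float32(103.23))
150 (np.int32(172), array([546.7, -52.9]), array([24.5, 66.2]), np.float32(104.09))
180 (np.int32(158), array([516.6,  67.9]), array([23., 65.]), np.float32(104.14))
180 (np.int32(154), array([547.2, -53.5]), array([22.8, 64.9]), np.float32(103.24))
200 (np.int32(149), array([516.5,  68.6]), array([22.5, 63.7]), np.float32(104.42))
200 (np.int32(142), array([546.9, -53.7]), array([22.1, 64.8]), np.float32(103.23))
handle 93 (array([ 470.6, -332.9]), array([28.1, 25.8]), np.float32(88.82)) [ 469.4 -333.1  138.5]
head 74 (array([ 470.3, -321.1]), array([21.2, 58.6]), np.float32(176.75)) [ 483.  -317.3   43.6]
white [400 201  15   4  58] (array([ 509.8, -334. ]), array([42.8,  9.3]), np.float32(88.83))
white [402 226  16   5  62] (array([ 431.9, -336.9]), array([45. , 12.1]), np.float32(88.77))
scene (array([594.2,  25.5]), array([24.7, 80.8]), np.float32(105.04))
150 (np.int32(134), array([546.9, -53.9]), array([24.2, 65.4]), np.float32(104.1))
150 (np.int32(93), array([515.8,  70.2]), array([24.1, 56.7]), np.float32(104.09))
180 (np.int32(122), array([547.5, -53.5]), array([22.1, 64.8]), np.float32(104.11))
180 (np.int32(86), array([516.6,  70.7]), array([22.4, 56.1]), np.float32(104.09))
200 (np.int32(116), array([547.6, -53.5]), array([21.9, 64.8]), np.float32(104.11))
200 (np.int32(81), array([516.7,  70.7]), array([22.1, 56.1]), np.float32(104.09))
handle 123 (array([ 474.2, -338.1]), array([29.1, 28.6]), np.float32(1.53)) [ 474.4 -337.5  137.8]
head 410 (array([ 474. , -338.4]), array([93.1, 46.9]), np.float32(3.19)) [ 486.2 -343.7   43. ]
white [238 273  11  15  68] (array([ 432.3, -337.6]), array([12.1, 43.2]), np.float32(92.42))
white [266 284  13  15  75] (array([ 510.5, -334.6]), array([11.6, 43.1]), np.float32(91.64))
```

```bash
cat > p.py <<'E'
from h import *
from scipy.spatial.transform import Rotation as Ro
import sys
def plan(pos,yaw,n,s=None,prof=None):
    "rows to bring TCP to pos (mm) with tool down and tool-x at yaw deg, in n rows"
    s=s or state();p=np.array(s['ee_pos']);q=s['tool_rot']
    R=Ro.from_quat([q[1],q[2],q[3],q[0]])
    T=Ro.from_matrix(np.array([[np.cos(np.radians(yaw)),np.sin(np.radians(yaw)),0],[np.sin(np.radians(yaw)),-np.cos(np.radians(yaw)),0],[0,0,-1]]).T.T)
    d=(R.inv()*T).as_rotvec(degrees=True)
    pos=np.array(pos,float);rows=[]
    w=np.ones(n)/n if prof is None else np.array(prof)/np.sum(prof)
    for k in range(n):
        Rk=R*Ro.from_rotvec(d*w[:k].sum(),degrees=True)
        sh=Rk.inv().apply((pos-p)*w[k])
        rows.append([round(x/1000,4) for x in sh]+[round(x,2) for x in d*w[k]])
    print('at',p.round(1),'tilt/yaw',np.degrees(np.arctan2(R.as_matrix()[1,0],R.as_matrix()[0,0])).round(2),R.as_matrix()[:,2].round(4),'t',s['time_s'],'F',s['contact_force'].round(1),'w',round(s['gripper_width'],1))
    for r in rows:print(r)
E
python3 -c "
from p import *
plan([471.5,-335.6,220],92.2,10)"
```

```text
at [ 222.7 -529.8  302. ] tilt/yaw 22.79 [-3.0e-04  1.3e-03 -1.0e+00] t 0.15 F [-0.6 -0.   0.8] w 88.1
[np.float64(0.0305), np.float64(-0.0083), np.float64(0.0082), np.float64(-0.01), np.float64(-0.01), np.float64(-6.94)]
[np.float64(0.0312), np.float64(-0.0045), np.float64(0.0082), np.float64(-0.01), np.float64(-0.01), np.float64(-6.94)]
[np.float64(0.0316), np.float64(-0.0007), np.float64(0.0082), np.float64(-0.01), np.float64(-0.01), np.float64(-6.94)]
[np.float64(0.0314), np.float64(0.0031), np.float64(0.0082), np.float64(-0.01), np.float64(-0.01), np.float64(-6.94)]
[np.float64(0.0308), np.float64(0.0069), np.float64(0.0082), np.float64(-0.01), np.float64(-0.01), np.float64(-6.94)]
[np.float64(0.0297), np.float64(0.0106), np.float64(0.0082), np.float64(-0.01), np.float64(-0.01), np.float64(-6.94)]
[np.float64(0.0283), np.float64(0.0141), np.float64(0.0082), np.float64(-0.01), np.float64(-0.01), np.float64(-6.94)]
[np.float64(0.0263), np.float64(0.0174), np.float64(0.0082), np.float64(-0.01), np.float64(-0.01), np.float64(-6.94)]
[np.float64(0.0241), np.float64(0.0204), np.float64(0.0082), np.float64(-0.01), np.float64(-0.01), np.float64(-6.94)]
[np.float64(0.0214), np.float64(0.0232), np.float64(0.0082), np.float64(-0.01), np.float64(-0.01), np.float64(-6.94)]
```

move_arm --targets '[0.0305,-0.008,0.008,0,0,-7,0.031,-0.0045,0.008,0,0,-7,0.0315,-0.0005,0.008,0,0,-7,0.0315,0.003,0.008,0,0,-7,0.031,0.007,0.008,0,0,-7]' --jaw 1

```text
time_s: 0.65
ee_pos: [347.1, -431.8, 260.5]
tool_rot: [-0.0, 0.872, 0.489, -0.0]
contact_force: [0.1, -0.1, 0.3]
gripper_width: 88.1
```

move_arm --targets '[0.0297,0.0106,0.008,0,0,-7,0.028,0.014,0.008,0,0,-7,0.0263,0.0174,0.008,0,0,-7,0.024,0.0204,0.008,0,0,-7,0.0214,0.0232,0.008,0,0,-7]'

```text
time_s: 1.15
ee_pos: [472.2, -325.7, 217.5]
tool_rot: [-0.001, 0.675, 0.738, -0.0]
contact_force: [0.8, -0.9, 1.0]
gripper_width: 88.2
```

```bash
python3 -c "
from p import *
c=capture('wrist');save(c,'w1');np.savez('c_w1.npz',**c)
plan([471.5,-335.6,200],92.2,5)"
```

```text
at [ 474.4 -322.1  215.9] tilt/yaw 95.59 [-0.0019  0.0049 -1.    ] t 1.2 F [-0.3  3.3 -1. ] w 88.2
[np.float64(-0.0026), np.float64(-0.0008), np.float64(0.0032), np.float64(-0.02), np.float64(-0.06), np.float64(0.68)]
[np.float64(-0.0026), np.float64(-0.0008), np.float64(0.0032), np.float64(-0.02), np.float64(-0.06), np.float64(0.68)]
[np.float64(-0.0027), np.float64(-0.0008), np.float64(0.0032), np.float64(-0.02), np.float64(-0.06), np.float64(0.68)]
[np.float64(-0.0027), np.float64(-0.0007), np.float64(0.0032), np.float64(-0.02), np.float64(-0.06), np.float64(0.68)]
[np.float64(-0.0027), np.float64(-0.0007), np.float64(0.0032), np.float64(-0.02), np.float64(-0.06), np.float64(0.68)]
```

View pics/w1.png

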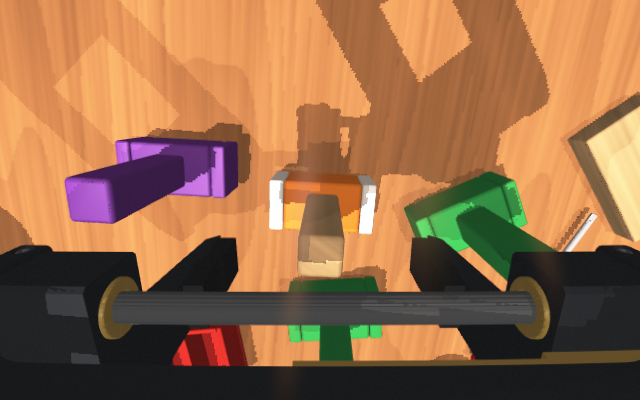

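```bash
python3 -c "
from m import *
c=dict(np.load('c_w1.npz'));P=cloud(c)
m=comp(reg(190,290,280,360)&(P[...,2]>130)&(P[...,2]<148));print(m.sum(),rectw(c,m,139),np.median(P[m],0))
h=cv2.cvtColor(c['frame'],cv2.COLOR_RGB2HSV).astype(int)
m=(reg(160,245,260,385)&(h[...,1]<60)&(h[...,2]>150)).astype(np.uint8)
k,l,st,ce=cv2.connectedComponentsWithStats(m)
for i in range(1,k):
    if st[i,4]>30:
        mm=(l==i)&(P[...,2]>40);print(st[i],rectw(c,mm,44))
"
```

```text
2112 (array([ 469.4, -333.1]), array([25.7, 28.9]), np.float32(91.68)) [ 469.38356873 -332.4346007   139.7457887 ]
[269 180  15  50 661] (array([ 430.7, -336.5]), array([11.4, 43.1]), np.float32(91.76))
[359 185  17  49 657] (array([ 508.4, -334. ]), array([11.6, 43.1]), np.float32(92.06))
```

move_arm --targets '[-0.007,-0.002,0.01,0,0,1.7,-0.005,-0.001,0.01,0,0,1.7,-0.001,0,0.005,0,0,0,0,0,0,0,0,0,0,0,0,0,0,0]'

```text
time_s: 1.7
ee_pos: [470.7, -336.7, 187.0]
tool_rot: [-0.004, 0.697, 0.717, 0.001]
contact_force: [0.8, 0.1, -0.5]
gripper_width: 88.4
```

```bash
python3 -c "
from p import *
plan([472,-336,145],92.2,5)"
```

```text
at [ 470.7 -336.7  187. ] tilt/yaw 91.67 [-0.0046  0.0067 -1.    ] t 1.7 F [ 0.8  0.1 -0.5] w 88.4
[np.float64(0.0001), np.float64(0.0003), np.float64(0.0084), np.float64(-0.05), np.float64(-0.08), np.float64(-0.11)]
[np.float64(0.0001), np.float64(0.0003), np.float64(0.0084), np.float64(-0.05), np.float64(-0.08), np.float64(-0.11)]
[np.float64(0.0001), np.float64(0.0003), np.float64(0.0084), np.float64(-0.05), np.float64(-0.08), np.float64(-0.11)]
[np.float64(0.0001), np.float64(0.0003), np.float64(0.0084), np.float64(-0.05), np.float64(-0.08), np.float64(-0.11)]
[np.float64(0.0001), np.float64(0.0003), np.float64(0.0084), np.float64(-0.05), np.float64(-0.08), np.float64(-0.11)]
```

move_arm --targets '[0,0,0.012,-0.2,-0.3,0,0,0,0.011,-0.1,-0.1,0,0,0,0.009,0,0,0,0,0,0.005,0,0,0,0,0,0,0,0,0]'

```text
time_s: 2.2
ee_pos: [469.7, -337.6, 147.0]
tool_rot: [0.001, 0.698, 0.716, 0.0]
contact_force: [-0.1, 0.1, -0.1]
gripper_width: 88.2
```

```bash
python3 -c "
from p import *
plan([472,-336,145],92.2,1)"
```

```text
at [ 469.7 -337.6  147. ] tilt/yaw 91.52 [ 0.0015 -0.0011 -1.    ] t 2.2 F [-0.1  0.1 -0.1] w 88.2
[np.float64(0.0016), np.float64(0.0024), np.float64(0.002), np.float64(0.09), np.float64(0.07), np.float64(-0.68)]
```

move_arm --targets '[0.002,0.001,0.001,0,0,-0.5,0,0,0,0,0,0,0,0,0,0,0,0,0,0,0,0,0,0,0,0,0,0,0,0]' --jaw 0 --force 60

```text
time_s: 2.7
ee_pos: [471.5, -335.6, 146.9]
tool_rot: [0.002, 0.694, 0.72, 0.0]
contact_force: [0.6, 0.2, 0.6]
gripper_width: 50.3
```

move_arm --targets '[0,0,0,0,0,0,0,0,0,0,0,0,0,0,0,0,0,0,0,0,-0.01,0,0,0,0,0,-0.02,0,0,0]'

```text
time_s: 3.2
ee_pos: [469.4, -333.7, 174.5]
tool_rot: [-0.002, 0.694, 0.72, 0.0]
contact_force: [0.8, -0.6, -3.3]
gripper_width: 25.7
```

```bash
python3 -c "
from p import *
c=capture('scene');save(c,'s2')
plan([472,-336,300],92.2,5)"
```

```text
at [ 470.8 -335.   178.6] tilt/yaw 92.12 [ 8.e-04 -6.e-04 -1.e+00] t 3.25 F [ 1.6 -0.3 -1.3] w 25.5
[np.float64(-0.0002), np.float64(0.0002), np.float64(-0.0243), np.float64(0.01), np.float64(0.01), np.float64(-0.02)]
[np.float64(-0.0002), np.float64(0.0002), np.float64(-0.0243), np.float64(0.01), np.float64(0.01), np.float64(-0.02)]
[np.float64(-0.0002), np.float64(0.0002), np.float64(-0.0243), np.float64(0.01), np.float64(0.01), np.float64(-0.02)]
[np.float64(-0.0002), np.float64(0.0002), np.float64(-0.0243), np.float64(0.01), np.float64(0.01), np.float64(-0.02)]
[np.float64(-0.0002), np.float64(0.0002), np.float64(-0.0243), np.float64(0.01), np.float64(0.01), np.float64(-0.02)]
```

View pics/s2.png

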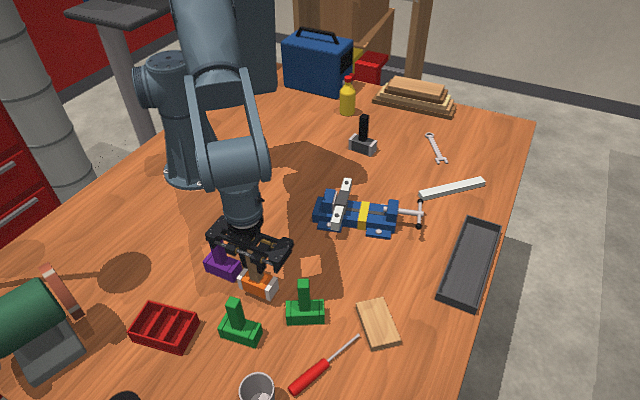

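```bash
python3 -c "
from p import *
plan([479.6,-78.6,190],104.5,10,prof=[.6,1,1.2,1.2,1.2,1.2,1.2,1,.7,.4])"
```

```text
at [ 470.8 -335.   178.6] tilt/yaw 92.12 [ 8.e-04 -6.e-04 -1.e+00] t 3.25 F [ 1.6 -0.3 -1.3] w 25.5
[np.float64(0.0158), np.float64(0.0011), np.float64(-0.0007), np.float64(0.0), np.float64(0.0), np.float64(-0.77)]
[np.float64(0.0264), np.float64(0.0022), np.float64(-0.0012), np.float64(0.0), np.float64(0.0), np.float64(-1.28)]
[np.float64(0.0316), np.float64(0.0034), np.float64(-0.0014), np.float64(0.01), np.float64(0.01), np.float64(-1.53)]
[np.float64(0.0315), np.float64(0.0042), np.float64(-0.0014), np.float64(0.01), np.float64(0.01), np.float64(-1.53)]
[np.float64(0.0313), np.float64(0.0051), np.float64(-0.0014), np.float64(0.01), np.float64(0.01), np.float64(-1.53)]
[np.float64(0.0312), np.float64(0.0059), np.float64(-0.0014), np.float64(0.01), np.float64(0.01), np.float64(-1.53)]
[np.float64(0.031), np.float64(0.0067), np.float64(-0.0014), np.float64(0.01), np.float64(0.01), np.float64(-1.53)]
[np.float64(0.0257), np.float64(0.0063), np.float64(-0.0012), np.float64(0.0), np.float64(0.0), np.float64(-1.28)]
[np.float64(0.0179), np.float64(0.0048), np.float64(-0.0008), np.float64(0.0), np.float64(0.0), np.float64(-0.89)]
[np.float64(0.0102), np.float64(0.0029), np.float64(-0.0005), np.float64(0.0), np.float64(0.0), np.float64(-0.51)]
```

move_arm --targets '[0.016,0.001,-0.012,0,0,-0.8,0.026,0.002,-0.012,0,0,-1.3,0.0315,0.0035,-0.005,0,0,-1.5,0.0315,0.0042,0,0,0,-1.5,0.0313,0.005,0,0,0,-1.5]'

```text
time_s: 3.75
ee_pos: [475.2, -198.0, 209.8]
tool_rot: [0.003, 0.652, 0.758, -0.0]
contact_force: [-0.0, -0.0, -4.5]
gripper_width: 25.3
```

move_arm --targets '[0.031,0.006,0,0,0,-1.5,0.031,0.0067,0,0,0,-1.5,0.024,0.0063,0,0,0,-1.3,0.015,0.004,0,0,0,-0.9,0.005,0.002,0,0,0,-0.5]'

```text
time_s: 4.25
ee_pos: [478.5, -81.0, 208.8]
tool_rot: [0.002, 0.611, 0.792, 0.0]
contact_force: [0.4, 0.2, -3.8]
gripper_width: 25.1
```

```bash
python3 -c "
from p import *
c=capture('scene');save(c,'s3')
plan([479.6,-78.6,176],104.5,5)"
```

```text
at [478.5 -80.9 208.8] tilt/yaw 104.71 [ 0.0038 -0.0021 -1.    ] t 4.3 F [ 0.1  0.8 -4.6] w 25.8
[np.float64(0.0004), np.float64(0.0003), np.float64(0.0066), np.float64(0.04), np.float64(0.03), np.float64(0.04)]
[np.float64(0.0004), np.float64(0.0003), np.float64(0.0066), np.float64(0.04), np.float64(0.03), np.float64(0.04)]
[np.float64(0.0004), np.float64(0.0003), np.float64(0.0066), np.float64(0.04), np.float64(0.03), np.float64(0.04)]
[np.float64(0.0004), np.float64(0.0003), np.float64(0.0066), np.float64(0.04), np.float64(0.03), np.float64(0.04)]
[np.float64(0.0004), np.float64(0.0003), np.float64(0.0066), np.float64(0.04), np.float64(0.03), np.float64(0.04)]
```

View pics/s3.png

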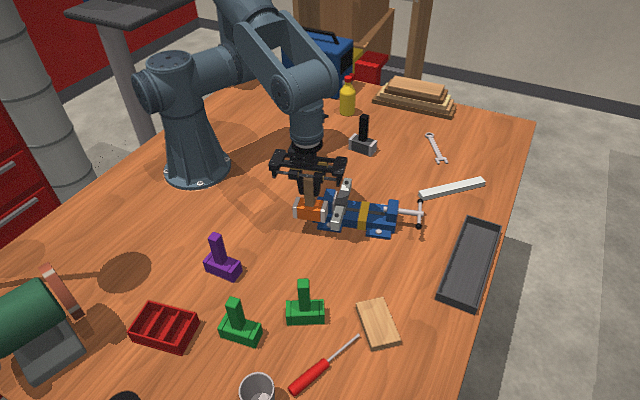

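move_arm --targets '[0,0,0.01,0,0,0,0,0,0.01,0,0,0,0,0,0.008,0,0,0,0,0,0.004,0,0,0,0,0.002,0,0,0,0]'

```text
time_s: 4.8
ee_pos: [480.2, -83.3, 172.9]
tool_rot: [0.002, 0.612, 0.791, -0.0]
contact_force: [-0.3, -0.6, -4.9]
gripper_width: 25.4
```

```bash
cat > v.py <<'E'
from p import *
U=np.array([np.cos(np.radians(14.5)),np.sin(np.radians(14.5))]);N=np.array([-U[1],U[0]])
M=np.array([593.5,23.5])
def st():
    s=state();d=s['ee_pos'][:2]-M
    F=s['contact_force']
    print('u face',round(d@U+45,1),'n',round(d@N,1),'z',round(s['ee_pos'][2],1),'F_u',round(F[:2]@U,1),'t',s['time_s'])
E
python3 -c "
from v import *
st()
plan([479.6,-78.6,176],104.5,1)"
```

```text
u face -91.4 n -75.0 z 172.9 F_u -0.4 t 4.8
at [480.2 -83.3 172.9] tilt/yaw 104.49 [ 0.0024 -0.0027 -1.    ] t 4.8 F [-0.3 -0.6 -4.9] w 25.4
[np.float64(0.0047), np.float64(0.0006), np.float64(-0.0031), np.float64(0.1), np.float64(0.19), np.float64(-0.01)]
```

move_arm --targets '[0.003,0.004,-0.001,0,0,0,0.001,0.004,-0.001,0,0,0,0,0.003,0,0,0,0,0,0.002,0,0,0,0,0,0.002,0,0,0,0]'

```text
time_s: 5.3
ee_pos: [495.5, -75.8, 175.7]
tool_rot: [0.002, 0.613, 0.79, -0.0]
contact_force: [-2.0, -2.6, -3.7]
gripper_width: 25.6
```

```bash
python3 -c "
from v import *
st()"
```

```text
u face -74.8 n -71.6 z 175.7 F_u -2.6 t 5.3
```

move_arm --targets '[0,0.002,0,0,0,0,0,0.003,0,0,0,0,0,0.003,0,0,0,0,0,0.003,0,0,0,0,0,0.003,0,0,0,0]'

```text
time_s: 5.8
ee_pos: [509.1, -72.8, 175.8]
tool_rot: [0.002, 0.612, 0.791, -0.002]
contact_force: [-2.6, -2.2, -2.2]
gripper_width: 25.6
```

```bash
python3 -c "
from v import *
st()
c=capture('top');save(c,'t4');c=capture('scene');save(c,'s4')"
```

```text
u face -60.8 n -72.1 z 175.8 F_u -3.1 t 5.8
```

View pics/t4.png

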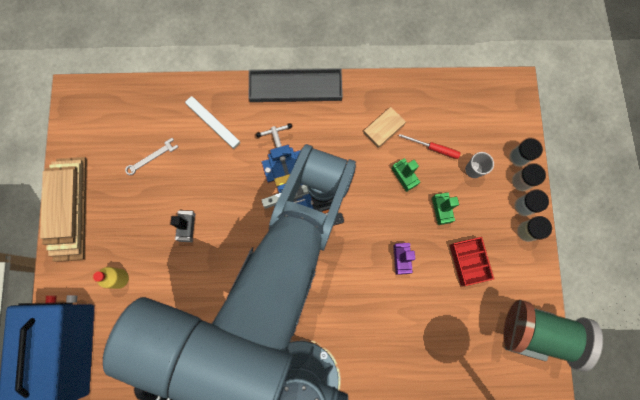

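View pics/s4.png

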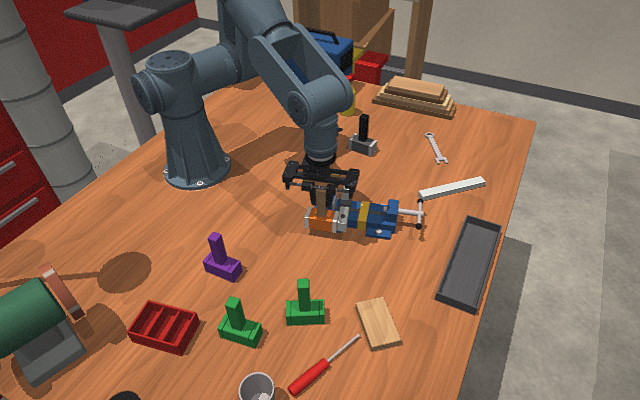

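```bash
cat > ang.py <<'E'
from m import *
def look(tag):
    for n,R in(('top',reg(120,240,250,335)),('scene',reg(160,260,300,400))):
        c=capture(n);save(c,n+tag);np.savez(f'c_{n}{tag}.npz',**c)
        for b in barends(c,R,180):print(n,b)
        f=c['frame'][:,:,::-1]
        a=f[130:240,240:350] if n=='top' else f[160:260,300:420]
        cv2.imwrite(f'pics/{n}{tag}z.png',cv2.resize(a,None,fx=5,fy=5,interpolation=cv2.INTER_CUBIC))
E
python3 -c "
from ang import *
look('5')"
```

```text
top (np.int32(128), array([731.5,  55.4]), array([69.1, 68.5]), np.float32(49.27))
top (np.int32(37), array([528.9,  60.3]), array([12.6, 33.9]), np.float32(143.07))
scene (np.int32(11), array([674.1, -62.7]), array([10.7,  7.1]), np.float32(26.54))
scene (np.int32(8), array([553. , -80.2]), array([8.1, 3.8]), np.float32(26.51))
```

View pics/top5z.png

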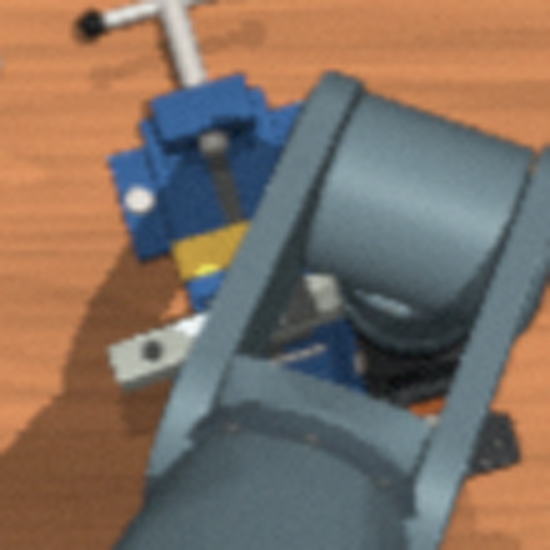

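View pics/scene5z.png

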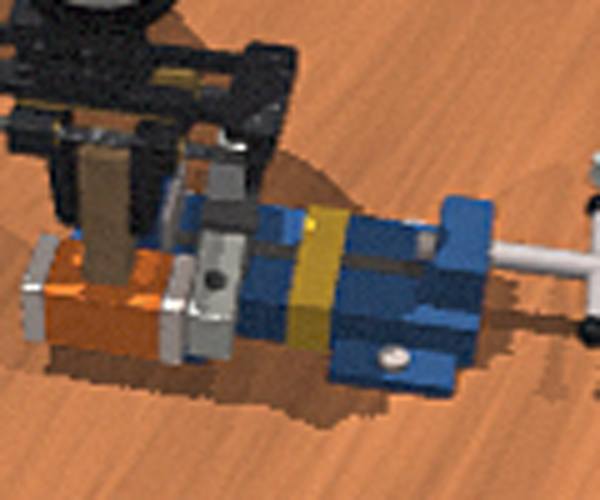

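```bash
cat > lin.py <<'E'
from v import *
def far(tag,pts,n='top',off=(240,130),h=73):
    c=dict(np.load(f'c_{n}{tag}.npz'))
    for p in pts:
        w=uv2world(c,off[0]+(p[0]+.5)/5-.5,off[1]+(p[1]+.5)/5-.5,h=h)[:2]-M
        print(n,p,'u',round(w@U,1),'n',round(w@N,1))
E
python3 -c "
from lin import *
far('5',[(108,350),(205,317),(300,277),(335,273),(122,388),(180,370)])
far('5',[(245,152),(243,230),(232,325),(188,315)],'scene',(300,160))
st()
c=dict(np.load('c_top.npz'))
for p in [(63,404),(372,324),(70,440),(165,410)]:
    w=uv2world(c,250+p[0]/5,120+p[1]/5,h=73)[:2]-M;print('start',w@U,w@N)
"
```

```text
top (108, 350) u -49.6 n 95.0
top (205, 317) u -45.8 n 34.7
top (300, 277) u -37.5 n -25.9
top (335, 273) u -40.8 n -46.6
top (122, 388) u -74.0 n 92.8
top (180, 370) u -72.8 n 57.2
scene (245, 152) u -50.0 n 39.0
scene (243, 230) u -39.5 n -25.5
scene (232, 325) u -32.1 n -98.8
scene (188, 315) u -56.5 n -96.4
u face -60.6 n -71.8 z 175.8 F_u 0.3 t 6.0
start -54.24793728863914 91.96961257217036
start -56.843186571908184 -97.12119189431198
start -76.303831555624 93.44327269099487
start -74.0073922860861 34.94307240370713
```

move_arm --targets '[0,-0.012,-0.008,0,0,0,0,-0.009,-0.03,0,0,0,0.018,0,-0.03,0,0,0,0.035,0,0,0,0,0,0.035,0,0,0,0,0]'

```text
time_s: 6.5
ee_pos: [467.9, 7.5, 246.2]
tool_rot: [0.003, 0.615, 0.788, 0.001]
contact_force: [1.0, 0.5, -4.9]
gripper_width: 25.7
```

move_arm --targets '[0.03,0,0,0,0,0,0.015,0,0,0,0,0,0.005,0,0.01,0,0,0,0,0,0.02,0,0,0,0,0,0.01,0,0,0]'

```text
time_s: 7.0
ee_pos: [456.3, 62.1, 207.1]
tool_rot: [0.007, 0.613, 0.79, 0.005]
contact_force: [0.4, 0.3, -3.5]
gripper_width: 25.8
```

```bash
python3 -c "
from v import *
st();plan(state()['ee_pos'],104.5,1)"
```

```text
u face -78.1 n 71.7 z 207.1 F_u 0.4 t 7.0
at [456.3  62.1 207.1] tilt/yaw 104.35 [ 1.690e-02  5.000e-04 -9.999e-01] t 7.0 F [ 0.4  0.3 -3.5] w 25.8
[np.float64(0.0), np.float64(0.0), np.float64(0.0), np.float64(0.94), np.float64(0.21), np.float64(-0.14)]
```

move_arm --targets '[0,-0.004,0.008,0.4,0.1,0,0,0,0.012,0.4,0,0,0,0,0.008,0.2,0,0,0,0,0.002,0,0,0,0,0,0,0,0,0]'

```text
time_s: 7.5
ee_pos: [452.1, 59.4, 172.5]
tool_rot: [-0.002, 0.614, 0.789, -0.002]
contact_force: [0.3, 0.1, -4.8]
gripper_width: 25.8
```

```bash
python3 -c "
from v import *
st();plan(state()['ee_pos'],104.5,1)"
```

```text
u face -82.9 n 70.1 z 172.5 F_u 0.3 t 7.5
at [452.1  59.4 172.5] tilt/yaw 104.19 [-0.0056 -0.0019 -1.    ] t 7.5 F [ 0.3  0.1 -4.8] w 25.8
[np.float64(0.0), np.float64(0.0), np.float64(0.0), np.float64(-0.34), np.float64(0.02), np.float64(-0.31)]
```

move_arm --targets '[0,0.004,-0.002,-0.2,0,-0.2,0,0.004,-0.001,0,0,0,0,0.003,0,0,0,0,0,0.003,0,0,0,0,0,0.003,0,0,0,0]'

```text
time_s: 8.0
ee_pos: [469.9, 63.9, 176.8]
tool_rot: [-0.0, 0.613, 0.79, -0.001]
contact_force: [-2.3, 1.7, -3.9]
gripper_width: 25.5
```

```bash
python3 -c "
from v import *
st()"
```

```text
u face -64.5 n 70.1 z 176.8 F_u -1.8 t 8.0
```

move_arm --targets '[0,0.004,0,0,0,0,0,0.004,0,0,0,0,0,0.004,0,0,0,0,0,0.003,0,0,0,0,0,0.002,0,0,0,0]'

```text
time_s: 8.5
ee_pos: [486.7, 69.0, 176.3]
tool_rot: [-0.002, 0.613, 0.79, -0.002]
contact_force: [-2.7, 1.0, -3.6]
gripper_width: 25.3
```

```bash
python3 -c "
from v import *
from ang import look
st();look('6')"
```

```text
u face -47.0 n 70.8 z 176.3 F_u -2.4 t 8.5
top (np.int32(155), array([566.6, -47.8]), array([22.8, 65.4]), np.float32(100.44))
top (np.int32(120), array([731.3,  56.4]), array([69.3, 64.6]), np.float32(50.51))
scene (np.int32(123), array([567.3, -47.6]), array([22.4, 64.4]), np.float32(100.45))
scene (np.int32(31), array([541.3,  58.5]), array([15.9, 35.1]), np.float32(179.36))
```

View pics/scene6z.png

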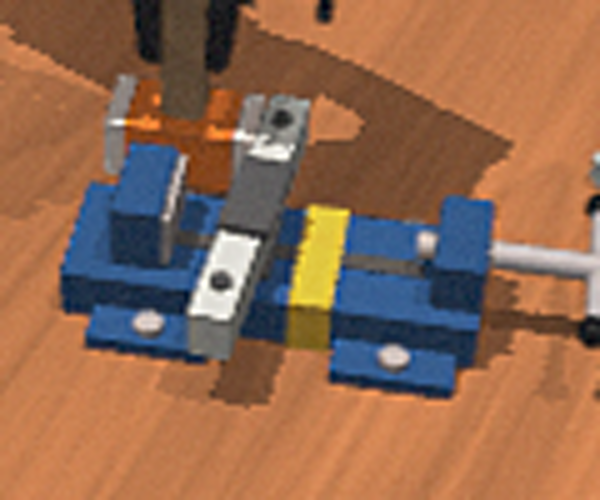

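View pics/top6z.png

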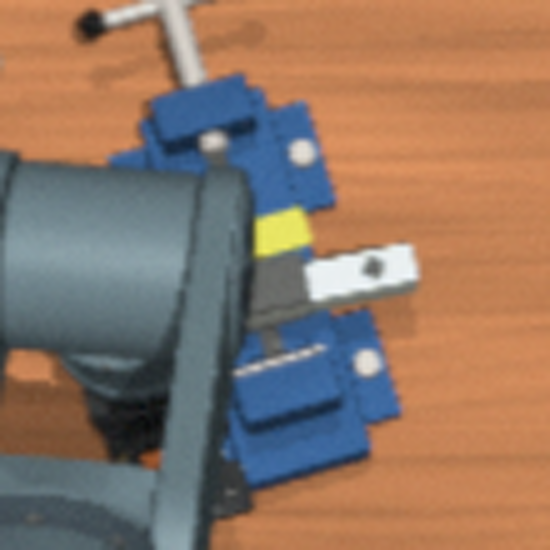

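move_arm --targets '[0,-0.012,-0.006,0,0,0,0,-0.008,-0.03,0,0,0,-0.018,0,-0.03,0,0,0,-0.035,0,0,0,0,0,-0.035,0,0,0,0,0]'

```text
time_s: 9.1
ee_pos: [491.6, -21.1, 245.8]
tool_rot: [0.002, 0.61, 0.792, 0.001]
contact_force: [-0.2, -0.3, -4.4]
gripper_width: 25.4
```

move_arm --targets '[-0.03,0,0,0,0,0,-0.015,0,0,0,0,0,-0.003,0,0.01,0,0,0,0,0,0.02,0,0,0,0,0,0.008,0,0,0]'

```text
time_s: 9.6
ee_pos: [508.4, -73.7, 209.5]
tool_rot: [0.009, 0.612, 0.791, 0.002]
contact_force: [-1.3, -0.4, -5.1]
gripper_width: 25.2
```

```bash
python3 -c "
from v import *
st();plan(state()['ee_pos'],104.5,1)"
```

```text
u face -61.8 n -72.8 z 209.5 F_u -1.3 t 9.6
at [508.4 -73.7 209.5] tilt/yaw 104.47 [ 0.0166 -0.0066 -0.9998] t 9.6 F [-1.3 -0.4 -5.1] w 25.2
[np.float64(0.0), np.float64(0.0), np.float64(0.0), np.float64(0.82), np.float64(0.61), np.float64(-0.02)]
```

move_arm --targets '[0,-0.004,0.008,0.4,0.3,0,0.002,0,0.012,0.2,0.2,0,0,0,0.008,0,0,0,0,0,0.001,0,0,0,0,0,0,0,0,0]'

```text
time_s: 10.1
ee_pos: [502.5, -69.4, 176.0]
tool_rot: [-0.001, 0.611, 0.792, 0.001]
contact_force: [0.7, 0.7, -4.4]
gripper_width: 25.7
```

```bash
python3 -c "
from v import *
st();plan(state()['ee_pos'],104.5,1)"
```

```text
u face -66.4 n -67.2 z 176.0 F_u 0.9 t 10.1
at [502.5 -69.4 176. ] tilt/yaw 104.66 [-7.e-04  2.e-03 -1.e+00] t 10.1 F [ 0.7  0.7 -4.4] w 25.7
[np.float64(0.0), np.float64(0.0), np.float64(0.0), np.float64(-0.01), np.float64(-0.12), np.float64(0.16)]
```

Now push the right end from about -56 to about -32.

move_arm --targets '[-0.002,0.004,0,0,0,0,-0.001,0.004,0,0,0,0,0,0.003,0,0,0,0,0,0.003,0,0,0,0,0,0.003,0,0,0,0]'

```text
time_s: 10.6
ee_pos: [521.0, -68.6, 177.0]
tool_rot: [-0.001, 0.611, 0.792, -0.0]
contact_force: [-0.6, -1.6, -4.9]
gripper_width: 25.6
```

```bash
python3 -c "
from v import *
st()"
```

```text
u face -48.2 n -71.0 z 177.0 F_u -1.0 t 10.6
```

move_arm --targets '[0,0.003,0,0,0,0,0,0.003,0,0,0,0,0,0.003,0,0,0,0,0,0.003,0,0,0,0,0,0.002,0,0,0,0]'

```text
time_s: 11.1
ee_pos: [535.4, -65.5, 177.1]
tool_rot: [-0.001, 0.611, 0.792, -0.001]
contact_force: [-1.7, -2.1, -4.2]
gripper_width: 25.9
```

```bash
python3 -c "
from v import *
from ang import look
st();look('7')"
```

```text
u face -33.5 n -71.6 z 177.1 F_u -2.1 t 11.1
top (np.int32(123), array([733.2,  56.9]), array([67.5, 66.9]), np.float32(51.65))
top (np.int32(28), array([554.3,  70.1]), array([13.9, 29.8]), np.float32(149.15))
scene (np.int32(9), array([577.5, -72.1]), array([10.8,  3.7]), np.float32(26.52))
scene (np.int32(7), array([592.4, -71.6]), array([ 4.4, 10.5]), np.float32(150.97))
```

View pics/top7z.png

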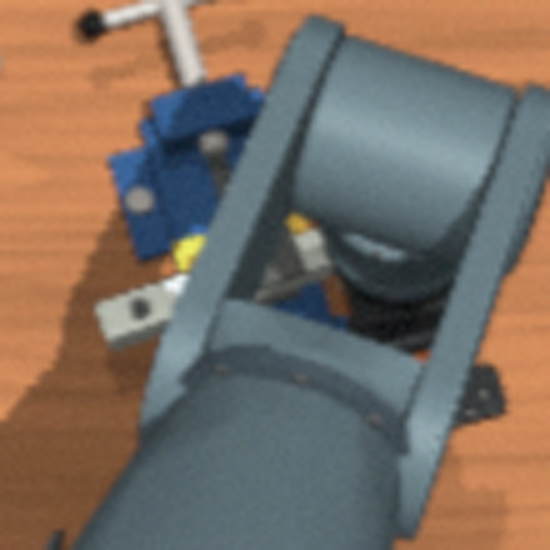

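View pics/scene7z.png

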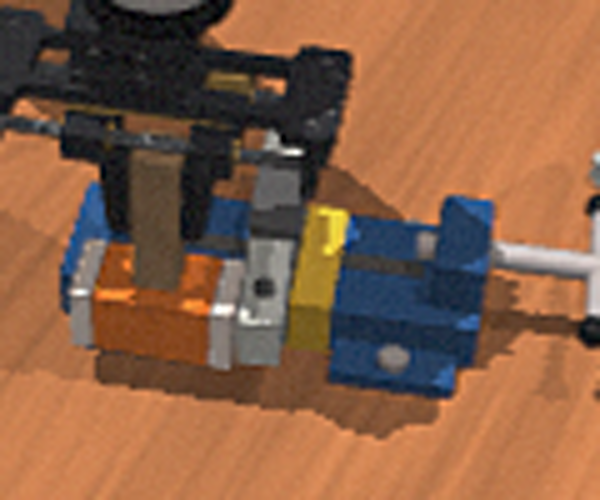

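```bash
python3 -c "
from lin import *
far('7',[(96,307),(180,275),(322,230),(112,348)])
far('7',[(283,330),(293,235),(305,150)],'scene',(300,160))
"
```

```text
top (96, 307) u -22.5 n 95.4
top (180, 275) u -17.1 n 42.4
top (322, 230) u -13.3 n -46.2
top (112, 348) u -49.1 n 92.5
scene (283, 330) u -5.0 n -96.8
scene (293, 235) u -11.6 n -23.7
scene (305, 150) u -16.3 n 47.9
```

move_arm --targets '[0,-0.013,-0.006,0,0,0,0,-0.01,-0.03,0,0,0,0.018,-0.003,-0.03,0,0,0,0.035,0,0,0,0,0,0.035,0,0,0,0,0]'

```text
time_s: 11.7
ee_pos: [490.4, 13.3, 246.7]
tool_rot: [0.002, 0.614, 0.79, 0.003]
contact_force: [0.5, 0.8, -4.9]
gripper_width: 25.5
```

move_arm --targets '[0.03,0,0,0,0,0,0.015,0,0,0,0,0,0.005,0,0.01,0.3,0,0,0,0,0.02,0.3,0,0,0,0,0.01,0.2,0,0]'

```text
time_s: 12.2
ee_pos: [479.6, 68.7, 208.9]
tool_rot: [0.002, 0.612, 0.791, 0.003]
contact_force: [0.6, -0.3, -4.7]
gripper_width: 25.8
```

```bash
python3 -c "
from v import *
st();plan(state()['ee_pos'],104.5,1)"
```

```text
u face -53.9 n 72.3 z 208.9 F_u 0.5 t 12.2
at [479.6  68.7 208.9] tilt/yaw 104.57 [ 0.0062  0.0029 -1.    ] t 12.2 F [ 0.6 -0.3 -4.7] w 25.8
[np.float64(0.0), np.float64(0.0), np.float64(0.0), np.float64(0.39), np.float64(-0.07), np.float64(0.07)]
```

move_arm --targets '[0,-0.002,0.008,0.2,0,0,0,0,0.012,0,0,0,0,0,0.008,0,0,0,0,0,0.001,0,0,0,0,0.001,0,0,0,0]'

```text
time_s: 12.7
ee_pos: [478.5, 67.0, 175.5]
tool_rot: [-0.001, 0.613, 0.79, 0.001]
contact_force: [-0.1, 0.6, -3.9]
gripper_width: 25.6
```

move_arm --targets '[0,0.004,0,0,0,0,0,0.004,0,0,0,0,0,0.003,0,0,0,0,0,0.003,0,0,0,0,0,0.003,0,0,0,0]'

```text
time_s: 13.2
ee_pos: [496.3, 71.6, 176.6]
tool_rot: [-0.001, 0.613, 0.79, 0.001]
contact_force: [-2.8, 1.4, -3.9]
gripper_width: 25.3
```

```bash
python3 -c "
from v import *
st();plan(state()['ee_pos'],104.5,1)"
```

```text
u face -37.0 n 70.9 z 176.6 F_u -2.4 t 13.2
at [496.3  71.6 176.6] tilt/yaw 104.42 [-9.0e-04  2.7e-03 -1.0e+00] t 13.2 F [-2.8  1.4 -3.9] w 25.3
[np.float64(0.0), np.float64(0.0), np.float64(0.0), np.float64(-0.01), np.float64(-0.16), np.float64(-0.08)]
```

Push 16–17 mm more.

move_arm --targets '[0,0.004,0,0,0,0,0,0.004,0,0,0,0,0,0.004,0,0,0,0,0,0.003,0,0,0,0,0,0.002,0,0,0,0]'

```text
time_s: 13.7
ee_pos: [513.1, 76.7, 176.2]
tool_rot: [-0.003, 0.613, 0.79, -0.0]
contact_force: [-2.8, 0.9, -3.5]
gripper_width: 25.7
```

```bash
python3 -c "
from v import *
from ang import look
st();look('8')"
```

```text
u face -19.5 n 71.6 z 176.2 F_u -2.5 t 13.7
top (np.int32(152), array([592.7, -40.6]), array([22.9, 65.2]), np.float32(99.5))
top (np.int32(121), array([731.3,  56.4]), array([69.3, 64.6]), np.float32(50.51))
scene (np.int32(122), array([593.5, -40.5]), array([22.3, 64.1]), np.float32(99.87))
scene (np.int32(33), array([568.5,  65.4]), array([16. , 35.3]), np.float32(168.15))
```

View pics/scene8z.png

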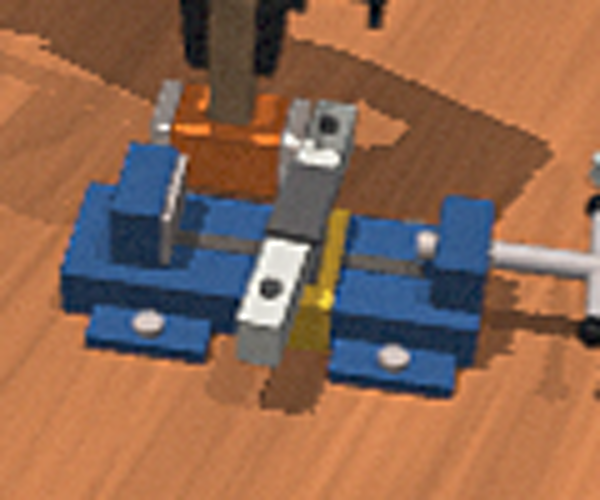

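move_arm --targets '[0,-0.013,-0.006,0,0,0,0,-0.01,-0.03,0,0,0,-0.018,-0.002,-0.03,0,0,0,-0.035,0,0,0,0,0,-0.035,0,0,0,0,0]'

```text
time_s: 14.3
ee_pos: [513.0, -14.9, 245.4]
tool_rot: [0.002, 0.61, 0.792, 0.002]
contact_force: [0.8, 0.6, -5.0]
gripper_width: 25.5
```

move_arm --targets '[-0.03,0,0,0,0,0,-0.013,0,0,0,0,0,-0.001,0,0.01,0.3,0.2,0,0,0,0.02,0.3,0.2,0,0,0,0.008,0.2,0,0]'

```text
time_s: 14.8
ee_pos: [528.6, -63.2, 209.2]
tool_rot: [0.001, 0.612, 0.791, 0.001]
contact_force: [0.0, 0.0, -4.7]
gripper_width: 25.6
```

```bash
python3 -c "
from v import *
st();plan(state()['ee_pos'],104.5,1)"
```

```text
u face -39.5 n -67.7 z 209.2 F_u 0.0 t 14.8
at [528.6 -63.2 209.2] tilt/yaw 104.48 [ 2.2e-03  4.0e-04 -1.0e+00] t 14.8 F [ 0.   0.  -4.7] w 25.6
[np.float64(0.0), np.float64(0.0), np.float64(0.0), np.float64(0.13), np.float64(0.01), np.float64(-0.02)]
```

move_arm --targets '[-0.002,0,0.008,0,0,0,-0.001,0,0.012,0,0,0,0,0,0.008,0,0,0,0,0,0.001,0,0,0,0,0.001,0,0,0,0]'

```text
time_s: 15.3
ee_pos: [529.2, -62.7, 175.7]
tool_rot: [-0.001, 0.611, 0.792, 0.0]
contact_force: [0.0, 0.5, -3.3]
gripper_width: 25.7
```

move_arm --targets '[0,0.004,0,0,0,0,0,0.004,0,0,0,0,0,0.003,0,0,0,0,0,0.003,0,0,0,0,0,0.003,0,0,0,0]'

```text
time_s: 15.8
ee_pos: [546.9, -58.6, 176.8]
tool_rot: [-0.001, 0.611, 0.792, -0.0]
contact_force: [-1.4, -2.3, -5.2]
gripper_width: 25.8
```

```bash
python3 -c "
from v import *
st();plan(state()['ee_pos'],104.5,1)"
```

```text
u face -20.7 n -67.9 z 176.8 F_u -2.0 t 15.8
at [546.9 -58.6 176.8] tilt/yaw 104.66 [-1.9e-03  8.0e-04 -1.0e+00] t 15.8 F [-1.4 -2.3 -5.2] w 25.8
[np.float64(0.0), np.float64(0.0), np.float64(0.0), np.float64(-0.09), np.float64(-0.07), np.float64(0.16)]
```

Push about 7–8 mm more, then pull back.

move_arm --targets '[0,0.003,0,0,0,0,0,0.003,0,0,0,0,0,0.002,0,0,0,0,0,0,0,0,0,0,0,0,0,0,0,0]'

```text
time_s: 16.3
ee_pos: [555.7, -56.7, 176.9]
tool_rot: [-0.001, 0.611, 0.792, -0.0]
contact_force: [-0.4, -0.6, -4.8]
gripper_width: 25.5
```

```bash
python3 -c "
from v import *
st()"
```

```text
u face -11.6 n -68.2 z 176.9 F_u -0.5 t 16.3
```

move_arm --targets '[0,-0.013,0,0,0,0,-0.01,-0.015,-0.01,0,0,0,-0.03,-0.01,-0.02,0,0,0.8,-0.04,0,-0.01,0,0,1,-0.045,0,0,0,0,1]'

```text
time_s: 16.8
ee_pos: [549.1, -184.2, 218.0]
tool_rot: [-0.001, 0.628, 0.779, 0.003]
contact_force: [1.1, -0.4, -3.5]
gripper_width: 25.7
```

move_arm --targets '[-0.04,0,0,0,0,1,-0.02,0,0,0,0,1,-0.01,0,0,0,0,0,0,0,0,0,0,0,0,0,0,0,0,0]'

```text
time_s: 17.3
ee_pos: [565.7, -260.0, 219.8]
tool_rot: [0.003, 0.643, 0.765, 0.004]
contact_force: [0.6, 0.5, -4.6]
gripper_width: 25.4
```

```bash
python3 -c "
from v import *
from ang import look
st();look('9')
for n,R in(('top',reg(120,240,250,335)),('scene',reg(160,260,300,400))) if 0 else []: pass
plan([471.5,-250,200],92.2,5)"
```

```text
u face -52.9 n -267.5 z 219.8 F_u 0.8 t 17.3
top (np.int32(157), array([574.2,  83.6]), array([23.2, 65.8]), np.float32(106.47))
top (np.int32(130), array([730.5,  56.2]), array([69.1, 66.1]), np.float32(49.27))
scene (np.int32(86), array([573.4,  86.4]), array([22.8, 55.4]), np.float32(106.69))
scene (np.int32(75), array([608. , -28.6]), array([21.8, 46.7]), np.float32(113.16))
at [ 565.7 -259.6  219.8] tilt/yaw 99.95 [ 0.0101  0.0022 -0.9999] t 17.4 F [ 0.8  0.9 -3.6] w 25.6
[np.float64(0.0051), np.float64(-0.0183), np.float64(0.0038), np.float64(0.12), np.float64(-0.01), np.float64(1.55)]
[np.float64(0.0046), np.float64(-0.0184), np.float64(0.0038), np.float64(0.12), np.float64(-0.01), np.float64(1.55)]
[np.float64(0.0041), np.float64(-0.0185), np.float64(0.0039), np.float64(0.12), np.float64(-0.01), np.float64(1.55)]
[np.float64(0.0036), np.float64(-0.0186), np.float64(0.0039), np.float64(0.12), np.float64(-0.01), np.float64(1.55)]
[np.float64(0.0031), np.float64(-0.0187), np.float64(0.0039), np.float64(0.12), np.float64(-0.01), np.float64(1.55)]
```

View pics/top9.png

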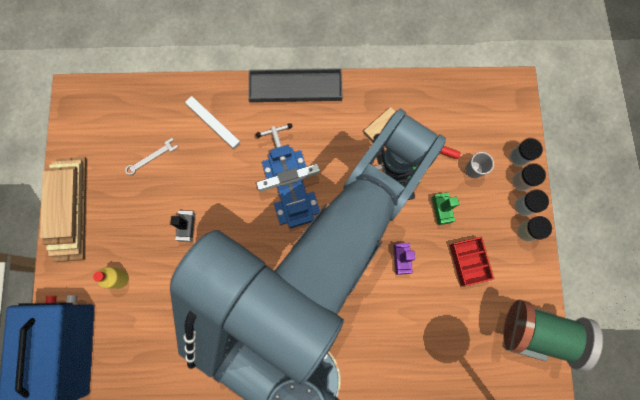

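View pics/scene9z.png

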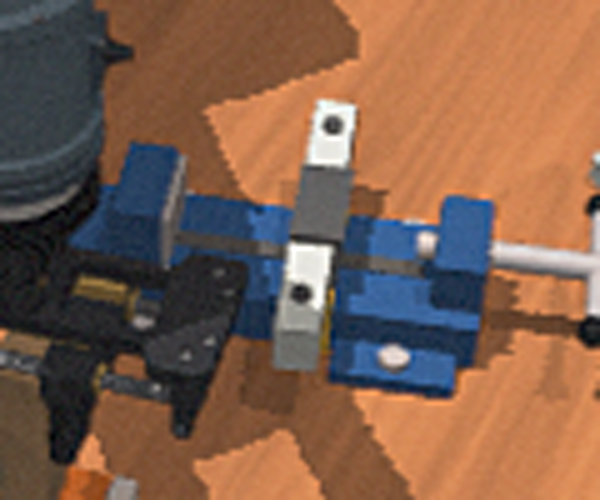

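```bash
python3 -c "
from p import *
plan([470,-225,200],95,5,prof=[.7,1,1,.8,.4])"
```

```text
at [ 565.7 -259.6  219.8] tilt/yaw 99.95 [ 0.0101  0.0022 -0.9999] t 17.4 F [ 0.8  0.9 -3.6] w 25.6
[np.float64(0.0091), np.float64(-0.0159), np.float64(0.0034), np.float64(0.11), np.float64(-0.01), np.float64(0.89)]
[np.float64(0.0126), np.float64(-0.0229), np.float64(0.0049), np.float64(0.15), np.float64(-0.01), np.float64(1.27)]
[np.float64(0.0121), np.float64(-0.0231), np.float64(0.005), np.float64(0.15), np.float64(-0.01), np.float64(1.27)]
[np.float64(0.0093), np.float64(-0.0187), np.float64(0.004), np.float64(0.12), np.float64(-0.01), np.float64(1.02)]
[np.float64(0.0045), np.float64(-0.0094), np.float64(0.002), np.float64(0.06), np.float64(-0.01), np.float64(0.51)]
```

move_arm --targets '[0.009,-0.016,0.0035,0.1,0,1,0.0125,-0.023,0.005,0.2,0,1,0.012,-0.023,0.005,0.1,0,1,0.009,-0.018,0.004,0.1,0,1,0.0045,-0.008,0.002,0.1,0,0.5]'

```text
time_s: 17.9
ee_pos: [470.2, -218.3, 199.4]
tool_rot: [-0.0, 0.67, 0.742, 0.001]
contact_force: [-0.9, 0.4, -4.5]
gripper_width: 25.8
```

move_arm --targets '[0,0,0.008,0,0,0,0,0,0.01,0,0,0,0,0,0.01,0,0,0,0,0,0.006,0,0,0,0,0,0,0,0,0]'

```text
time_s: 18.4
ee_pos: [472.1, -217.2, 162.9]
tool_rot: [0.001, 0.669, 0.743, 0.001]
contact_force: [-0.4, -0.6, -3.9]
gripper_width: 25.4
```

```bash
python3 -c "
from p import *
s=state();plan([*s['ee_pos'][:2],147],95,1)
c=capture('scene');save(c,'s10');c=capture('wrist');save(c,'w10')"
```

```text
at [ 472.1 -217.2  162.9] tilt/yaw 95.97 [ 3.5e-03  6.0e-04 -1.0e+00] t 18.4 F [-0.4 -0.6 -3.9] w 25.4
[np.float64(-0.0), np.float64(-0.0001), np.float64(0.0159), np.float64(0.21), np.float64(-0.02), np.float64(0.97)]
```

View pics/s10.png

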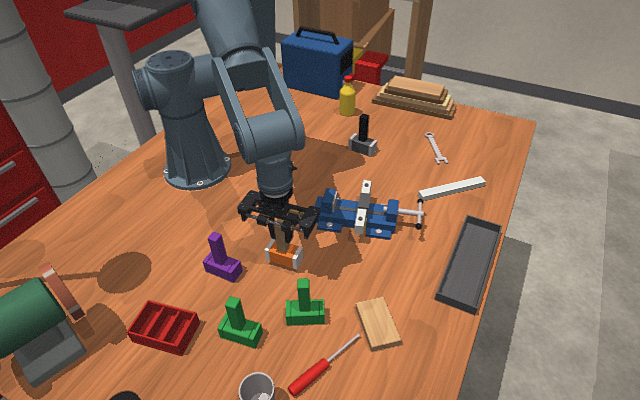

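View pics/w10.png

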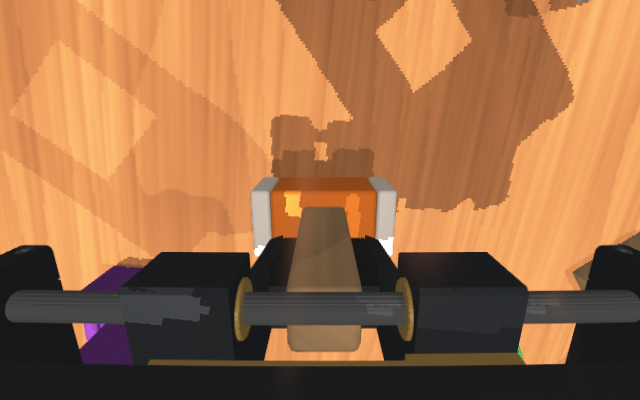

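move_arm --targets '[0,0,0.005,0.1,0,0,0,0,0.004,0,0,0,0,0,0.003,0,0,0,0,0,0.001,0,0,0,0,0,0,0,0,0]'

```text
time_s: 19.0
ee_pos: [473.2, -218.2, 150.6]
tool_rot: [0.002, 0.669, 0.743, 0.001]
contact_force: [-0.1, -0.4, -5.9]
gripper_width: 25.3
```

```bash
python3 -c "
from p import *
s=state();plan([*s['ee_pos'][:2],147],95,1)"
```

```text
at [ 473.2 -218.2  150.6] tilt/yaw 95.95 [ 0.0041 -0.0015 -1.    ] t 19.0 F [-0.1 -0.4 -5.9] w 25.3
[np.float64(0.0), np.float64(-0.0), np.float64(0.0036), np.float64(0.23), np.float64(0.11), np.float64(0.95)]
```

move_arm --targets '[0,0,0.001,0.2,0,0,0,0,0.001,0,0,0,0,0,0.001,0,0,0,0,0,0.001,0,0,0,0,0,0.001,0,0,0]'

```text
time_s: 19.5
ee_pos: [473.5, -218.7, 147.2]
tool_rot: [0.001, 0.669, 0.743, -0.001]
contact_force: [-5.8, 2.8, 12.4]
gripper_width: 25.8
```

move_arm --targets '[0,0,0,0,0,0,0,0,0,0,0,0,0,0,0,0,0,0,0,0,0,0,0,0,0,0,0,0,0,0]' --jaw 1

```text
time_s: 20.0
ee_pos: [475.2, -219.9, 149.4]
tool_rot: [0.004, 0.669, 0.743, -0.0]
contact_force: [0.4, 0.6, -0.2]
gripper_width: 63.5
```

move_arm --targets '[0,0,0,0,0,0,0,0,0,0,0,0,0,0,0,0,0,0,0,0,0,0,0,0,0,0,0,0,0,0]'

```text
time_s: 20.5
ee_pos: [475.2, -219.9, 149.2]
tool_rot: [0.004, 0.669, 0.743, -0.0]
contact_force: [-0.6, 0.6, 0.4]
gripper_width: 87.8
```

```bash
python3 -c "
from p import *
s=state();plan([*s['ee_pos'][:2],260],95,1)
c=capture('wrist');save(c,'w11')"
```

```text
at [ 475.2 -219.9  149.2] tilt/yaw 95.96 [ 0.0051 -0.0059 -1.    ] t 20.5 F [-0.6  0.6  0.4] w 87.8
[np.float64(-0.0007), np.float64(0.0005), np.float64(-0.1108), np.float64(0.26), np.float64(0.37), np.float64(0.96)]
```

View pics/w11.png

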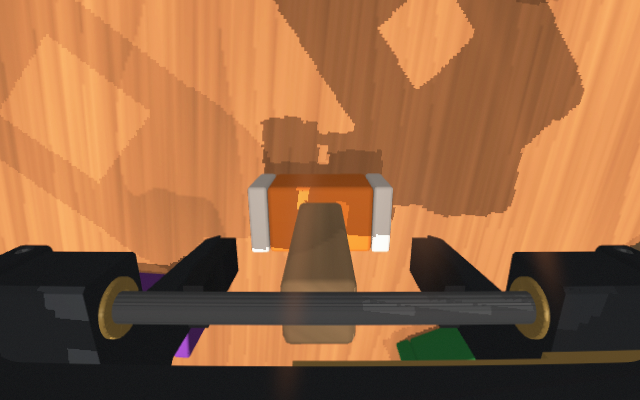

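Fingers are clear on both sides of the handle (handle at 320,330; fingers at 235 and 412). I raise the arm.

move_arm --targets '[0,0,-0.015,0,0,0,0,0,-0.03,0,0,0,0,0,-0.035,0,0,0,0,0,-0.035,0,0,0,0,0,-0.02,0,0,0]'

```text
time_s: 21.05
ee_pos: [472.4, -217.6, 284.3]
tool_rot: [-0.001, 0.669, 0.743, -0.001]
contact_force: [1.0, -0.5, 0.8]
gripper_width: 88.1
```

move_arm --targets '[-0.04,-0.02,-0.01,0,0,0,-0.04,-0.04,0,0,0,0,-0.04,-0.04,0,0,0,0,-0.03,-0.03,0,0,0,0,0,0,0,0,0,0]'

```text
time_s: 21.55
ee_pos: [364.3, -377.7, 300.8]
tool_rot: [0.005, 0.667, 0.745, -0.002]
contact_force: [0.4, 0.5, -0.4]
gripper_width: 87.8
```

```bash
python3 -c "
from v import *
from m import yellow
from ang import *
st();look('12')
for n,R,Rm in(('top',0,reg(170,250,330,420)),('scene',0,reg(210,300,230,330))):
    c=dict(np.load(f'c_{n}12.npz'));P=cloud(c)
    m=comp(Rm&(P[...,2]>128)&(P[...,2]<150));print('handle',m.sum(),rectw(c,m,139),np.median(P[m],0).round(1))
"
```

```text
u face -277.4 n -331.0 z 300.8 F_u 0.6 t 21.55
top (np.int32(156), array([574.2,  83.6]), array([23.2, 65.8]), np.float32(106.47))
top (np.int32(155), array([609.1, -36. ]), array([22.9, 64.6]), np.float32(106.49))
scene (np.int32(125), array([609.6, -36.4]), array([22.1, 64.9]), np.float32(106.54))
scene (np.int32(86), array([573.4,  86.4]), array([22.8, 55.4]), np.float32(106.69))
handle 90 (array([ 471.6, -215.9]), array([25.6, 28.6]), np.float32(178.82)) [ 473.4 -216.7  139.6]
handle 145 (array([ 604.8, -341.7]), array([26.2, 29.6]), np.float32(118.51)) [ 604.  -341.3  137.8]
```

View pics/top12.png

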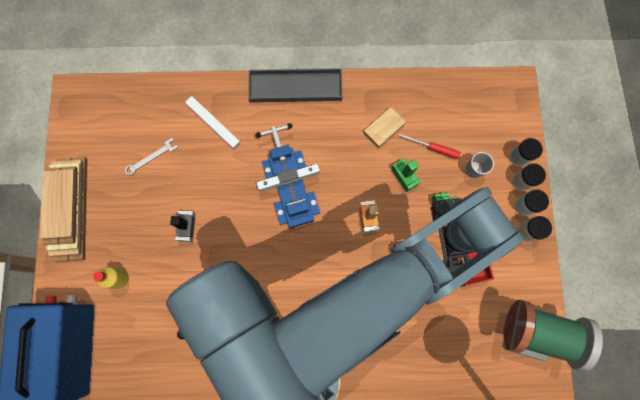

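View pics/scene12.png

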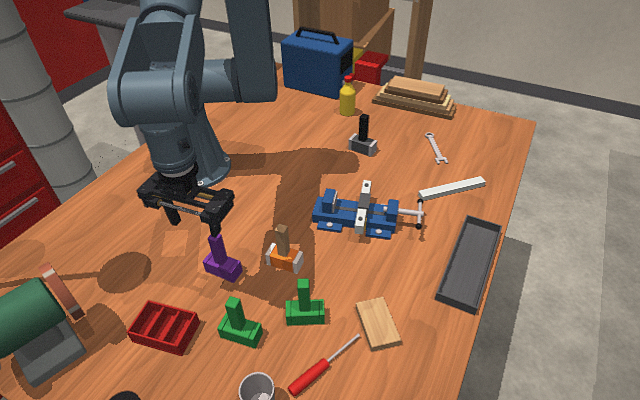

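View pics/top12z.png

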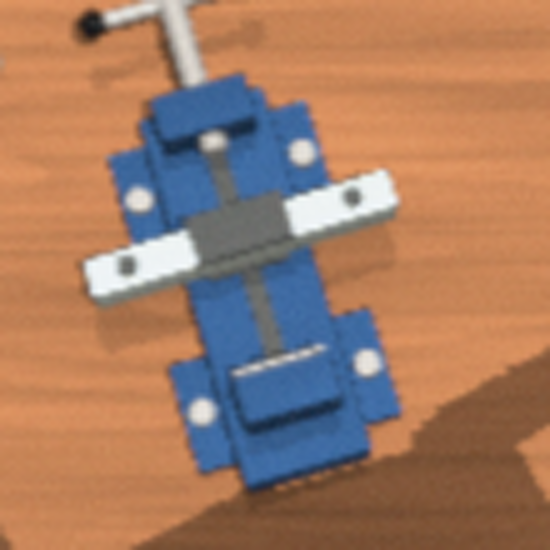

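```bash
python3 -c "
from station import *
s=state();print(s['joint_vel'].round(3),s['contact_force'].round(1));print(close_job())"
```

```text
[ 0.045 -0.005  0.01   0.006  0.003  0.007] [-0.4  0.6 -0.7]
the job is handed in; nothing more can be done
None
```

I handed the job in at about 22 s. The jaw sits over the yellow band, nearly square, and the mallet stands upright and released on the bench. The hand-in reports no verdict, so the figures below are my own camera and wrist-force readings.

**What I did:** I gripped the orange mallet by its handle and pushed the jaw slowly with its face. It took five strokes in turn (right, left, right, left, right), each covering about 14–24 mm. I then set the mallet down at about (472, -217) mm, opened the gripper and moved the arm clear.

**Last checks:**
- **Jaw position:** it is about 1.5–3 mm short of the band's centre, against the 12 mm allowed.
- **Jaw angle:** it is about 2° from square at the end. The most I measured, at the end of each of the first four strokes, was about 5°.
- **Force:** wrist readings at the end of each pushing call never showed more than about 3.5 N along the vise. I did not see the peaks in between.
- **Mallet:** the handle top reads 139.6 mm above the bench in the top view, so it stands upright.
- **Hammer and arm:** the hammer looks unmoved in both views, and the gripper is clear of everything.

**Disagreements:** the automatic handle check in the scene view picked out a green look-alike instead of the mallet, so I judged the mallet there from the picture. My two readings of the band's direction differed by about 3°. I took the vise as pointing along 14.5°, between the jaw's starting angle and the scene view of the band.

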